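Lever open the snapped-shut parts case

TASK

The grey parts case with the blue lid is snapped shut and has no handle. Pick up the yellow screwdriver, put its blade into the recess in the middle of the case's front edge and lever the lid up off its catch, then push the lid over with the screwdriver until it stands fully open by itself; the gripper itself must not touch the lid. Finally lay the screwdriver back down on the bench top and leave the things standing around where they are.

Things in the scene. Friction and masses are not known exactly. Their poses are not given: they have to be found in the camera images.
- driver_handle (a point): Grip point of the yellow and black screwdriver lying on the bench: on its long axis, 14 mm above the bench, 65 mm behind the tip. Tool 149 mm long, about 0.11 kg; round handle 28 mm thick, from 77 mm behind this point to 21 mm in front of it; then the shank, round, 6.4 mm thick. Its own -y axis points along the tool towards the blade.
- driver_tip (a point): Solid end of the screwdriver's blade, on the long axis, 6.4 mm thick (about 5 mm of thin blade drawn beyond it does not touch anything).
- recess (a point): Mouth of the pry recess in the middle of the case's upper front edge, at the front face, mid-height of the opening (79.5 mm above the bench). 36 mm wide, 11 mm high, 24 mm deep, open to the front only; floor and front edge (the fulcrum, 74 mm above the bench) belong to the case, the ceiling is the lid's underside. +x points level into the recess, y along the front edge, z up.
- lid_hinge (a point): Middle of the lid's hinge line, at the top rear edge of the case, 85 mm above the bench and 130 mm behind the recess mouth; its y axis is the hinge axis, its x axis points to the rear, away from the recess.
- lid_front (a point): Middle of the lower front edge of the lid, 130 mm from the hinge line. The lid is a flat blue plate 130 x 180 mm, 12 mm thick, about 0.13 kg, flush with the case all round.
- case_lid (a joint): Opening angle of the lid in rad: 0 shut, 1.57 upright, 1.95 fully open against its stop. A sprung catch holds it shut; it takes about 3 to 4 N upward at the lid's front edge, and lets go once the front edge has risen about 5 mm (0.04 rad). Below upright the lid falls back onto its catch, past upright it falls open and stays.
- ratchet_mid (a point): Bystander: chrome ratchet handle, 142 mm long, 30 mm wide, 22 mm high, lying on the bench; its middle.
- torch: Bystander: black torch lying on the bench, 106 mm long, 31 mm thick.
- grease_can: Bystander: blue tub of grease, 90 mm across, 99 mm high.
- clutch_drum: Bystander: grey metal drum, 130 mm across, 88 mm high.
- planet_carrier: Bystander: brown steel gear set, 66 mm across, 30 mm high.
- servo_piston: Bystander: white piston standing on the bench, 52 mm across, 61 mm high.
- parts_case: Grey case, fixed to the bench, 130 mm deep (its x), 180 mm wide (its y), 85 mm high without the lid; origin under its centre on the bench; its front with the recess faces its -x.
Not all that is in view belongs to the job. What is shaped like the part that bears driver_handle but red is not meant.

How it is judged:
On the way, in this order (a step that is already met when the one before it is completed fails the run):
1. the yellow screwdriver is lifted while the lid is still shut (height (world z) of driver_handle above 0.045 m and value of joint case_lid below 0.03 rad), for 0.2 s.
2. the lid is levered off its catch, resting on the screwdriver (value of joint case_lid above 0.08 rad and contact force between driver_yellow and case_lid above 0.1 N), for 0.05 s.
3. the lid stands fully open (value of joint case_lid above 1.75 rad), for 0.2 s.
At the end, for the whole second after the job is handed in: the lid is open past 1.75 rad and stays there by itself; the yellow screwdriver lies flat on the bench top (both its grip point and its tip less than 30 mm above the bench), released and at rest (below 30 mm/s) (value of joint case_lid above 1.75 rad and height (world z) of driver_handle between 0 and 0.03 m and height (world z) of driver_tip below 0.03 m and linear speed of driver_yellow below 0.03 m/s); the robot touches nothing.
It fails at once if the robot itself touches the lid with more than 1.5 N (contact force between any of the fingers, the arm and case_lid above 1.5 N).
It fails at once if a bystander is pushed or knocked more than 40 mm from its place (distance of any of ratchet_mid, torch, grease_can, clutch_drum, planet_carrier, servo_piston from where it was at the start of the episode above 0.04 m).
It also fails if it takes over 61 s, if anything falls off the work surface, if the arm or the gripper's body presses on something with over 40 N, if the wrist force passes 120 N, or if a joint passes its speed limit or range.

ROBOT

A 6-joint arm with a two-finger parallel gripper is mounted at the origin on a cart in front of the work surface, level with it; the furniture and walls round the work are solid. World frame = base frame: x ahead of the robot, y to its left, z up, the work surface at z = 0. Lengths are in m, angles in rad, forces in N, time in s.
With the tool pointing down it reaches from about 0.35 to 0.725 m from the base axis. Payload 6 kg.
Tool frame: the origin (TCP) lies at the very end of the fingers, on their centre line; the grasp point (between the pads) lies 19 mm behind it (bot.grip_depth is the distance from the TCP to the grasp point, in m); z points along the fingers, y is the line along which they close (so a half turn about z gives the same grasp; the last joint's range is limited). The gripper opens to 85 mm and grips with 20 to 120 N. Pads are 22 mm wide; open, the fingers measure 114 mm over their backs; the gripper's body (76 mm by 85 mm) begins 54 mm behind the grasp point. The pads swing forward as they close: fully open they stand 13 mm farther back than shut.
Start: joints at [-0.999, 0.04, 0.085, 0, -1.615, -0.334], TCP at [0.141, -0.583, 0.231] pointing down, gripper open.
Joint ranges: [-2.56, 2.56], [-1.29, 2.01], [-1.08, 1.49], [-3.29, 1.98], [-2.81, -0.18], [-2.99, 2.99]. Speed limits (rad/s): [2.57, 2.57, 3.01, 3.14, 3.14, 3.14].

INTERFACE

Orientations are given as a unit quaternion [w, x, y, z].
In Python, from bench import bot gives the robot as it stands.
- The arm moves only by the shell command python3 -m handwheel 'ROWS'. ROWS is JSON, a list of rows, each a list of 3 entries, a list of its own where there are three numbers: the shift along the world's x, y, z scaled (see below), then the turn, a rotation vector about the world's x, y, z scaled (see below), then the closure, from -1 (fully open) to 1 (shut), so that 0 is half open. In form: [[[tx, ty, tz], [ax, ay, az], claw], ...]. A call has 1 to 8 rows; each row is the pose to reach, as a shift and turn from the pose commanded when the call began; what a row does not reach only later rows make up. The controller multiplies each number of a shift by 0.5 m and each number of a turn by 30 degrees. A row lasts 1/8 s, in which the tool goes at most 62.5 mm and 10.7 degrees, less where a joint would pass 70% of its speed; a pose out of reach is approached as far as the arm can. A call with a number of a shift or a turn outside -1 to 1 is refused whole. A call with a gripper value outside its range is refused whole. The fingers move at their own pace and stop on an object; the grip force is fixed at half the most. Time passes only in rows, so rows that repeat a pose let the fingers close. It gives the time, the measured TCP pose, the force, the opening and the grip force at its end, in the units of the state.
- bot.get_state(): the state, without advancing time (a new reading comes with each control period).
- bot.read_camera(name): name is "scene" or "top"; returns a dict with "color" (400x640x3 uint8, red, green, blue), "K" (3x3 intrinsics, pixels), "k1" (the pictures are not rectified: a ray, as slopes to the right and down, at radius r is drawn at 1 + k1 r^2 times it, then the intrinsics apply), "R" (3x3) and "t" (3): a world point X has camera coordinates R X + t. Camera axes: x right, y down, z forward; pixel columns grow to the right and rows downward; lengths in m; the calibration is good to about 2 mm. A picture is of the moment at which its call begins. There is no depth.
- bot.close_job(): hands the job in; it is judged then, once.
The state is a dict: "clock": time; "joint_pos": joint angles; "dq": joint speeds; "joint_torque": joint torques, N m; "position": TCP position; "tool_rot": TCP orientation; "ft_force": force on the tool from outside, world axes, zero at the start; "wrist_torque": the same for the moment, N m; "finger_gap": finger opening in m; "gripper_force": force on a finger pad.
Only numpy, scipy, OpenCV 4.12 (cv2) and the standard library are available. Lean on these libraries where they do the work, as an engineer would, in place of code of your own. Each camera call takes 0.05 s, during which the arm holds its last target. There are 200 camera calls.

## Working session

There is one attempt and no reset: what is moved stays moved. The work goes in short steps, Python scripts to look and compute and a shell command to move; the robot and the scene stay as the last step left them, time stands still between calls to the robot, and variables do not carry over. Pictures are saved under pics/ and viewed, at most 10 in all, crops included, and the job is handed in when it is done.

```bash
mkdir -p pics; ls; python3 - <<'E'
from bench import bot
import cv2
s=bot.get_state();print({k:s[k] for k in('clock','position','tool_rot','finger_gap')})
for n in('scene','top'):
    c=bot.read_camera(n);cv2.imwrite(f'pics/{n}0.png',c['color'][:,:,::-1]);print(n,c['K'],c['k1'],c['R'],c['t'])
E
```

```text
pics
{'clock': 0.0, 'position': array([ 0.14132924, -0.58278417,  0.23027904]), 'tool_rot': array([-1.60213476e-04, -1.18621903e-01,  9.92939101e-01,  8.71382606e-04]), 'finger_gap': 0.08521173870588752}
scene [[489.53638001   0.         314.18158736]
 [  0.         489.53638001 200.74730261]
 [  0.           0.           1.        ]] -0.018680660165415752 [[-0.67194307 -0.74038416  0.01799444]
 [-0.48385128  0.42047003 -0.76752387]
 [ 0.5606964  -0.52443898 -0.64076775]] [0.34569685 0.3441786  1.21051197]
top [[494.71000575   0.         319.02997052]
 [  0.         494.71000575 192.81099533]
 [  0.           0.           1.        ]] -0.07380064102261238 [[ 1.11590066e-02 -9.99937610e-01 -5.02039087e-04]
 [-9.90996968e-01 -1.09922393e-02 -1.33432303e-01]
 [ 1.33418460e-01  1.98649116e-03 -9.91057803e-01]] [-0.00981459  0.55220501  1.43008266]
```

View pics/scene0.png

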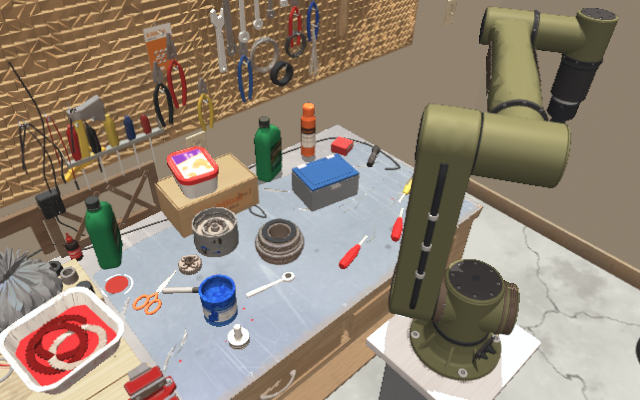

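View pics/top0.png

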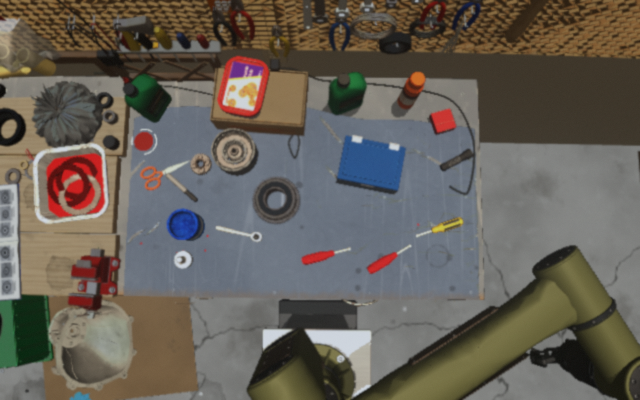

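The top view shows the yellow driver around (440,229) with its tip to the left at about (417,236). The blue-lidded case is at (371,163), with its hinges at the far side and its front facing the robot. I'll enlarge that area.

```bash
cat > h.py <<'E'
import numpy as np, cv2
from bench import bot
def ray(c,u,v):
    d=np.array([c['k1'],0,0,0.])
    p=cv2.undistortPoints(np.array([[[u,v]]],float),c['K'],d)[0,0]
    return -c['R'].T@c['t'], c['R'].T@np.array([p[0],p[1],1])
def onz(c,u,v,z):
    o,d=ray(c,u,v); return o+d*(z-o[2])/d[2]
def proj(c,X):
    return cv2.projectPoints(np.array([X],float),cv2.Rodrigues(c['R'])[0],c['t'],c['K'],np.array([c['k1'],0,0,0.]))[0][0,0]
E
python3 - <<'E'
import cv2
im=cv2.imread('pics/top0.png')[125:265,320:480]
cv2.imwrite('pics/crop1.png',cv2.resize(im,None,fx=4.25,fy=4.25,interpolation=cv2.INTER_CUBIC)[:600])
E
```

```text
(no output)
```

View pics/crop1.png

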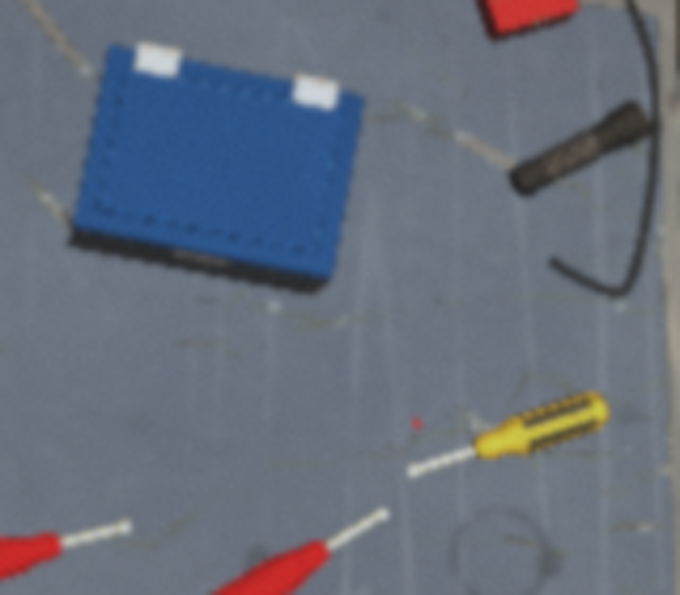

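Crop readings: the lid's top corners are at (108,45), (364,97), (330,278) and (76,230). The yellow driver's blade end is at (410,472), its handle front at (478,449) and its handle end at (606,408).

```bash
python3 - <<'E'
from h import *
c=bot.read_camera('top')
f=lambda u,v,z:onz(c,320+(u+.5)/4.25-.5,125+(v+.5)/4.25-.5,z)
RL,RR,FR,FL=[f(*p,.097) for p in((108,45),(364,97),(330,278),(76,230))]
print(RL,RR,FR,FL)
n=np.linalg.norm
print('sizes',n(RL-RR),n(FL-FR),n(RL-FL),n(RR-FR))
ctr=(RL+RR+FR+FL)/4; X=(RL+RR-FL-FR)/2;Y=(RL+FL-RR-FR)/2
print('ctr',ctr,'yawX',np.degrees(np.arctan2(X[1],X[0])),'yawY-90',np.degrees(np.arctan2(Y[1],Y[0]))-90)
T,H,E=f(410,472,.014),f(478,449,.014),f(606,408,.014)
print('tip',T,'hf',H,'end',E,n(T-E),n(H-E)); d=(T-E)[:2];print(np.degrees(np.arctan2(d[1],d[0])))
print('torch',f(520,183,.015),f(640,115,.015))
s=cv2.imwrite
c=bot.read_camera('scene');im=c['color'][:,:,::-1]
a=cv2.resize(im[145:215,280:370],None,fx=8,fy=8,interpolation=2)
s('pics/crop2.png',a)
print(proj(c,[*ctr[:2],.097]))
E
```

```text
[ 0.71311987 -0.077099    0.097     ] [ 0.67911537 -0.25125036  0.097     ] [ 0.55467627 -0.22668777  0.097     ] [ 0.58532744 -0.05605827  0.097     ]
sizes 0.17744013258065713 0.173360670555935 0.1295130032153012 0.12684009669195984
ctr [ 0.63305974 -0.15277385  0.097     ] yawX -10.248334885008994 yawY-90 -10.621143295463128
tip [ 0.42938365 -0.29501308  0.014     ] hf [ 0.4459712 -0.3434215  0.014    ] end [ 0.47574033 -0.43532933  0.014     ] 0.1477754859625147 0.09660875335575583
108.28215506133499
torch [ 0.63662752 -0.37715445  0.015     ] [ 0.68768957 -0.46588539  0.015     ]
[325.05496965 169.58189192]
```

View pics/crop2.png

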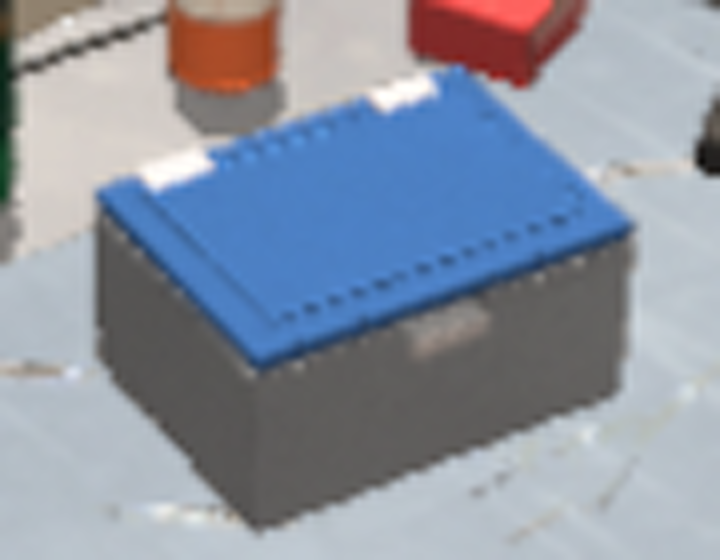

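The lid corners give a case yaw of -10.4°, with the recess mouth near (0.570,-0.141). The recess shows in the middle of the front edge at scene crop (450,325). The grip point is near (0.452,-0.363), with the tool axis at 108.3°. I'll move above it while turning the wrist.

```bash
python3 -m handwheel '[[[0.626,0.424,-0.2],[0,0,1],-1],[[0.626,0.424,-0.2],[0,0,1],-1],[[0.626,0.424,-0.2],[0,0,1],-1],[[0.626,0.424,-0.2],[0,0,1],-1],[[0.626,0.424,-0.2],[0,0,1],-1],[[0.626,0.424,-0.2],[0,0,1],-1],[[0.626,0.424,-0.2],[0,0,1],-1],[[0.626,0.424,-0.2],[0,0,1],-1]]'
python3 -m handwheel '[[[0,0,0],[0,0,1],-1],[[0,0,0],[0,0,1],-1],[[0,0,0],[0,0,1],-1]]'
python3 -m handwheel '[[[0,0,0],[0,0,1],-1],[[0,0,0],[0,0,1],-1],[[0,0,0],[0,0,1],-1],[[0,0,0],[0,0,1],-1]]'
cat > st.py <<'E'
from h import *
from scipy.spatial.transform import Rotation as Ro
s=bot.get_state();R=Ro.from_quat(np.roll(s['tool_rot'],-1)).as_matrix()
print('t',s['clock'],'p',s['position'].round(4),'yaw_y',np.degrees(np.arctan2(R[1,1],R[0,1])).round(2),'z',R[:,2].round(3),'q',s['joint_pos'].round(2),'F',s['ft_force'].round(1),'gap',s['finger_gap'],s['gripper_force'])
E
python3 st.py
```

```text
clock: 1.2
position: [0.4547, -0.3705, 0.1306]
tool_rot: [-0.001, -0.372, 0.928, 0.0]
ft_force: [-1.3, -0.6, -0.5]
finger_gap: 0.0856
gripper_force: 0.0
clock: 1.58
position: [0.4533, -0.3724, 0.1321]
tool_rot: [0.0, -0.601, 0.8, -0.0]
ft_force: [0.0, 0.3, -0.0]
finger_gap: 0.0853
gripper_force: 0.0
clock: 2.08
position: [0.4535, -0.3722, 0.132]
tool_rot: [0.0, 0.785, -0.619, 0.0]
ft_force: [-0.4, 0.1, 0.4]
finger_gap: 0.0854
gripper_force: 0.0
t 2.075 p [ 0.4535 -0.3722  0.132 ] yaw_y -166.56 z [ 0.001 -0.001 -1.   ] q [-0.35  0.02 -0.12  0.   -1.43  0.58] F [-0.4  0.1  0.4] gap 0.08541620955369557 0.0
```

```bash
python3 -m handwheel '[[[0.002,0.004,-0.1],[0,0,0.163],-1],[[0.002,0.004,-0.18],[0,0,0.163],-1],[[0.002,0.004,-0.25],[0,0,0.163],-1],[[0.002,0.004,-0.25],[0,0,0.163],-1],[[0.002,0.004,-0.25],[0,0,0.163],-1]]'
python3 st.py
python3 -m handwheel '[[[0,0,0],[0,0,0],0.2],[[0,0,0],[0,0,0],0.4],[[0,0,0],[0,0,0],1],[[0,0,0],[0,0,0],1],[[0,0,0],[0,0,0],1],[[0,0,0],[0,0,0],1],[[0,0,0],[0,0,0],1],[[0,0,0],[0,0,0],1]]'
python3 st.py
```

```text
clock: 2.7
position: [0.456, -0.3701, 0.0084]
tool_rot: [0.0, 0.811, -0.585, 0.001]
ft_force: [-0.5, 0.2, 0.5]
finger_gap: 0.0857
gripper_force: 0.0
t 2.7 p [ 0.456  -0.3701  0.0084] yaw_y -161.57 z [ 0.002 -0.002 -1.   ] q [-0.34  0.09 -0.27  0.   -1.2   0.66] F [-0.5  0.2  0.5] gap 0.08573759522390344 0.0
clock: 3.7
position: [0.4555, -0.3693, 0.007]
tool_rot: [0.0, 0.812, -0.584, 0.0]
ft_force: [-1.3, 1.8, 6.5]
finger_gap: 0.0251
gripper_force: 58.9
t 3.7 p [ 0.4555 -0.3693  0.007 ] yaw_y -161.48 z [ 0.    -0.001 -1.   ] q [-0.34  0.09 -0.27  0.   -1.2   0.66] F [-1.3  1.8  6.5] gap 0.02509202490309371 58.91066599808255
```

```bash
python3 -m handwheel '[[[0,0,0.03],[0,0,0],1],[[0,0,0.08],[0,0,0],1],[[0,0,0.14],[0,0,0],1],[[0,0,0.2],[0,0,0],1],[[0,0,0.24],[0,0,0],1],[[0,0,0.24],[0,0,0],1],[[0,0,0.24],[0,0,0],1],[[0,0,0.24],[0,0,0],1]]'
python3 st.py
python3 - <<'E'
from h import *
o=[]
for n,X in(('top',[.455,-.369,.13]),('scene',[.43,-.34,.13])):
    c=bot.read_camera(n);u,v=proj(c,X).astype(int);print(n,u,v)
    im=c['color'][max(0,v-50):v+50,max(0,u-50):u+50,::-1];print(u-50,v-50);o.append(cv2.resize(im,(400,400),interpolation=2))
cv2.imwrite('pics/g1.png',np.hstack(o))
E
```

```text
clock: 4.7
position: [0.4547, -0.3687, 0.1246]
tool_rot: [0.0, 0.812, -0.584, -0.001]
ft_force: [-0.3, -0.7, -1.6]
finger_gap: 0.0246
gripper_force: 59.0
t 4.7 p [ 0.4547 -0.3687  0.1246] yaw_y -161.49 z [-0.002  0.001 -1.   ] q [-0.34  0.02 -0.13 -0.   -1.42  0.66] F [-0.3 -0.7 -1.6] gap 0.024573876151573016 59.047960233001504
top 450 224
400 174
scene 412 167
362 117
```

View pics/g1.png

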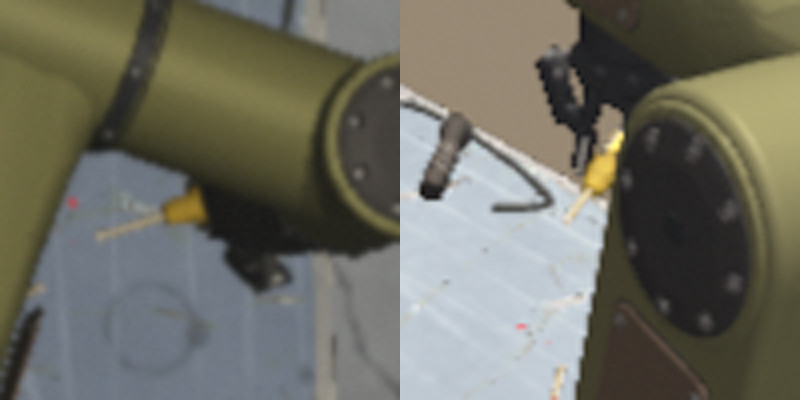

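The driver is held. In the crop's top view the blade end is at (98,237), and in its scene half it is at (568,220). The handle front is at (166,214) and (594,190). I'll triangulate these.

```bash
cat >> h.py <<'E'
def tri(c1,p1,c2,p2):
    o1,d1=ray(c1,*p1);o2,d2=ray(c2,*p2)
    A=np.stack([d1,-d2],1);k=np.linalg.lstsq(A,o2-o1,rcond=None)[0]
    a=o1+d1*k[0];b=o2+d2*k[1];return (a+b)/2,np.linalg.norm(a-b)
E
python3 - <<'E'
from h import *
a=bot.read_camera('top');b=bot.read_camera('scene')
g=lambda u,v,x,y:(x+u/4-.375,y+v/4-.375)
T,e=tri(a,g(98,237,400,174),b,g(168,220,362,117));print(T,e)
H,e=tri(a,g(166,214,400,174),b,g(194,190,362,117));print(H,e)
d=T-H;print(np.linalg.norm(d),np.degrees(np.arctan2(d[1],d[0])),np.degrees(np.arcsin(d[2]/np.linalg.norm(d))))
# refine recess via scene/top lid corners
def t(u,v):return (320+u/4.25-.38,125+v/4.25-.38)
def s(u,v):return (280+u/8-.44,145+v/8-.44)
P=[tri(a,t(*p),b,s(*q)) for p,q in(((108,45),(98,188)),((364,97),(460,66)),((330,278),(634,225)),((76,230),(260,355)))]
print(P)
E
```

```text
[ 0.43052067 -0.29464398  0.13363382] 0.0021517637732524925
[ 0.44583271 -0.34354001  0.13115035] 0.0049063340868345994
0.05129764022534596 107.388213307212 2.774938052939614
[(array([ 0.71277744, -0.077982  ,  0.09498103]), np.float64(0.0022759964353726656)), (array([ 0.67944589, -0.25195322,  0.0943679 ]), np.float64(0.000716096293299936)), (array([ 0.55472382, -0.22800777,  0.09211186]), np.float64(0.0016774048125061064)), (array([ 0.58630816, -0.05542103,  0.09564376]), np.float64(0.0020534357285711736))]
```

```bash
python3 -m handwheel '[[[0,0.1,0.04],[0,0,-0.3],1],[[0.02,0.2,0.04],[0,0,-0.6],1],[[0.03,0.3,0.04],[0,0,-0.9],1],[[0.046,0.4,0.04],[0,0,-1],1],[[0.046,0.488,0.04],[0,0,-1],1],[[0.046,0.488,0.04],[0,0,-1],1]]' >/dev/null
for i in 1 2; do :; done
python3 -m handwheel '[[[0,0,0],[0,0,-0.33],1],[[0,0,0],[0,0,-0.66],1],[[0,0,0],[0,0,-1],1],[[0,0,0],[0,0,-1],1]]' >/dev/null
python3 -m handwheel '[[[0,0,0],[0,0,-0.33],1],[[0,0,0],[0,0,-0.66],1],[[0,0,0],[0,0,-1],1],[[0,0,0],[0,0,-1],1]]' >/dev/null
python3 -m handwheel '[[[0,0,0],[0,0,-0.33],1],[[0,0,0],[0,0,-0.66],1],[[0,0,0],[0,0,-0.957],1],[[0,0,0],[0,0,-0.957],1],[[0,0,0],[0,0,-0.957],1],[[0,0,0],[0,0,-0.957],1]]' 
python3 st.py
```

```text
clock: 7.4
position: [0.4783, -0.1251, 0.1463]
tool_rot: [-0.0, 0.087, 0.996, 0.0]
ft_force: [0.5, -1.4, -1.3]
finger_gap: 0.0248
gripper_force: 59.2
t 7.4 p [ 0.4783 -0.1251  0.1463] yaw_y 79.97 z [-0.  0. -1.] q [ 0.15 -0.24 -0.33 -0.   -1.48 -1.9 ] F [ 0.5 -1.4 -1.3] gap 0.024775908891311094 59.21589569945354
```

```bash
python3 -m handwheel '[[[0,0,-0.07],[0,0,0],1],[[0,0,-0.14],[0,0,0],1],[[0,0,-0.147],[0,0,0],1],[[0,0,-0.147],[0,0,0],1],[[0,0,-0.147],[0,0,0],1]]' >/dev/null
python3 st.py
python3 - <<'E'
from h import *
o=[]
for n,X in(('top',[.54,-.137,.08]),('scene',[.54,-.137,.08])):
    c=bot.read_camera(n);u,v=proj(c,X).astype(int);print(n,u-30,v-30)
    for k in(0,24):
        p=np.array([.5694,-.1416,.08])-(.020-k/1e3*0)*np.array([.9836,-.1805,0]);print(proj(c,p),proj(c,[.5694,-.1416,.0795]));break
    o.append(cv2.resize(c['color'][v-30:v+30,u-30:u+30,::-1],(400,400),interpolation=2))
cv2.imwrite('pics/g2.png',np.hstack(o))
E
```

```text
t 8.025 p [ 0.4794 -0.1252  0.0747] yaw_y 79.84 z [ 0.003 -0.    -1.   ] q [ 0.15 -0.21 -0.44  0.   -1.34 -1.9 ] F [ 0.7  0.  -0.8] gap 0.02464334509030814 59.21529660183296
top 335 165
[365.64714746 192.20978419] [366.86977759 185.49421859]
scene 311 159
[339.58625809 187.64044502] [336.0431147  184.39466628]
```

View pics/g2.png

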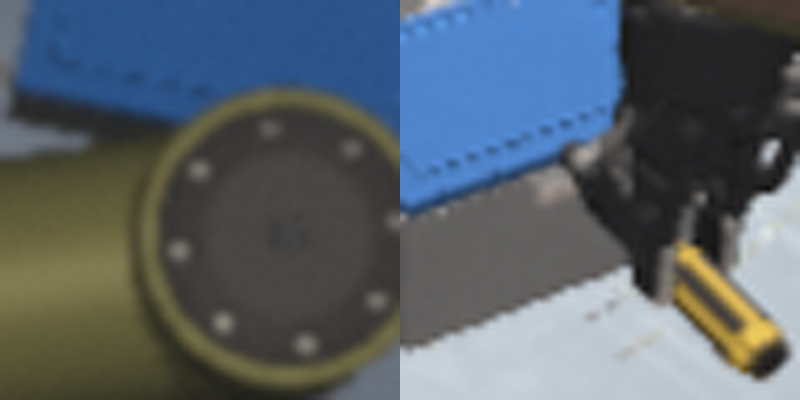

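The scene half shows the recess at about crop (555,180) with the gripper hiding the shank. The end of the handle is visible at about (767,356). I'll check the axis height and pitch from it.

```bash
python3 st.py; python3 - <<'E'
from h import *
c=bot.read_camera('scene')
tcp=bot.get_state()['position']; X=np.array([.9836,-.1805,0])
for z in(.07,.075,.08,.085,.09):
    e=tcp-.069*X; e[2]=z; p=proj(c,e); f=tcp-.02*X; f[2]=z+.014; print(z,((p-[311,159]+.4)*400/60).round(0)+[400,0])
E
```

```text
t 8.125 p [ 0.4791 -0.1251  0.0742] yaw_y 79.82 z [ 0.002  0.    -1.   ] q [ 0.15 -0.21 -0.44  0.   -1.34 -1.9 ] F [ 0.7  0.3 -1.6] gap 0.024435048529606183 59.2141954872568
0.07 [769. 380.]
0.075 [770. 372.]
0.08 [771. 363.]
0.085 [772. 355.]
0.09 [773. 346.]
```

```bash
python3 -m handwheel '[[[0.012,-0.002,-0.002],[0,0,0],1],[[0.022,-0.004,-0.002],[0,0,0],1],[[0.034,-0.006,-0.002],[0,0,0],1],[[0.046,-0.008,-0.002],[0,0,0],1],[[0.046,-0.008,-0.002],[0,0,0],1]]' >/dev/null
python3 st.py
python3 -m handwheel '[[[0.007,-0.001,0],[0,0,0],1],[[0.014,-0.002,0],[0,0,0],1],[[0.014,-0.002,0],[0,0,0],1]]' >/dev/null
python3 st.py
```

```text
t 8.8 p [ 0.5016 -0.1292  0.0715] yaw_y 79.79 z [-0.001  0.    -1.   ] q [ 0.14 -0.14 -0.38 -0.   -1.33 -1.89] F [ 0.2 -0.2 -1.4] gap 0.025109699109303548 59.21527910428267
t 9.175 p [ 0.5085 -0.1301  0.0718] yaw_y 79.8 z [-0.  0. -1.] q [ 0.13 -0.12 -0.36 -0.   -1.33 -1.88] F [-0.6  0.3 -0.8] gap 0.02490329251960201 59.214992114903
```

```bash
python3 -m handwheel '[[[0.008,-0.0015,0],[0,0,0],1],[[0.016,-0.003,0],[0,0,0],1],[[0.016,-0.003,0],[0,0,0],1],[[0.016,-0.003,0],[0,0,0],1]]' >/dev/null
python3 st.py
```

```text
t 9.675 p [ 0.5163 -0.1316  0.0716] yaw_y 79.8 z [-0.  0. -1.] q [ 0.13 -0.1  -0.34 -0.   -1.33 -1.88] F [ 0.9  0.8 -0.2] gap 0.02464425289581745 59.21479912562063
```

```bash
python3 -m handwheel '[[[0.002,-0.0004,-0.0145],[-0.0376,-0.205,0],1],[[0.002,-0.0004,-0.0145],[-0.0376,-0.205,0],1],[[0.0047,-0.0009,-0.026],[-0.075,-0.41,0],1],[[0.0047,-0.0009,-0.026],[-0.075,-0.41,0],1],[[0.0089,-0.0016,-0.037],[-0.113,-0.615,0],1],[[0.0089,-0.0016,-0.037],[-0.113,-0.615,0],1],[[0.0142,-0.0026,-0.048],[-0.15,-0.82,0],1],[[0.0142,-0.0026,-0.048],[-0.15,-0.82,0],1]]'
python3 st.py
```

```text
clock: 10.68
position: [0.5215, -0.1333, 0.0461]
tool_rot: [0.212, 0.087, 0.973, -0.02]
ft_force: [-5.2, -0.2, -2.0]
finger_gap: 0.0249
gripper_force: 59.2
t 10.675 p [ 0.5215 -0.1333  0.0461] yaw_y 79.76 z [ 0.41  -0.076 -0.909] q [ 0.23 -0.49 -0.84  0.23 -0.84 -2.1 ] F [-5.2 -0.2 -2. ] gap 0.024942338800060904 59.22130746443145
```

```bash
python3 -m handwheel '[[[0,0,0.01],[0,0,0],1],[[0.001,0,0.02],[0,0,0],1],[[0.003,0,0.03],[0,0,0],1],[[0.005,-0.001,0.042],[0,0,0],1],[[0.008,-0.0015,0.054],[0,0,0],1],[[0.008,-0.0015,0.054],[0,0,0],1],[[0.008,-0.0015,0.054],[0,0,0],1]]'
python3 st.py
python3 - <<'E'
from h import *
c=bot.read_camera('scene');cv2.imwrite('pics/l1.png',cv2.resize(c['color'][110:230,270:430,::-1],(720,540),interpolation=2))
E
```

```text
clock: 11.55
position: [0.5255, -0.134, 0.0731]
tool_rot: [0.213, 0.087, 0.973, -0.02]
ft_force: [-11.4, 2.0, -4.9]
finger_gap: 0.0248
gripper_force: 58.8
t 11.55 p [ 0.5255 -0.134   0.0731] yaw_y 79.72 z [ 0.41  -0.076 -0.909] q [ 0.23 -0.5  -0.79  0.22 -0.9  -2.08] F [-11.4   2.   -4.9] gap 0.02479692418931368 58.77102669328451
```

View pics/l1.png

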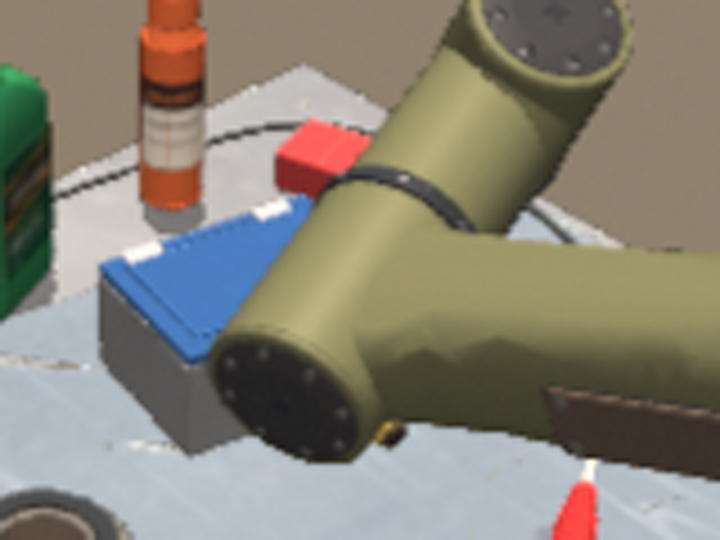

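The lid still looks shut: its front-left corner at (190,360) sits on the case. The handle end is visible at (392,433). I'll compute the driver's actual pitch from that.

```bash
python3 - <<'E'
from h import *
c=bot.read_camera('scene')
tcp=bot.get_state()['position']; X=np.array([.9836,-.1805,0]);Z=np.array([0,0,1])
t=np.radians(25); ax=tcp+.0075*(-np.sin(t)*X+np.cos(t)*Z)
for a in(-30,-20,-10,0,10,20,25):
    r=np.radians(a); d=np.cos(r)*X+np.sin(r)*Z; e=ax-.069*d
    print(a,((proj(c,e)-[270,110]+.4)*4.5).round(0),'tip',(ax+.073*d).round(4))
E
```

```text
-30 [392. 381.] tip [ 0.5845 -0.1448  0.0433]
-20 [395. 398.] tip [ 0.5898 -0.1458  0.0548]
-10 [397. 414.] tip [ 0.5931 -0.1464  0.0671]
0 [396. 428.] tip [ 0.5942 -0.1466  0.0798]
10 [394. 441.] tip [ 0.5931 -0.1464  0.0925]
20 [390. 451.] tip [ 0.5898 -0.1458  0.1048]
25 [388. 456.] tip [ 0.5874 -0.1453  0.1106]
```

The driver turned about 22° in the grip, and the catch still holds the lid. So I'll work it as a true lever: back off slightly, then press the handle down over the fulcrum while tilting the gripper with it. I'll track the lid's blue edge with code.

```bash
cat > lid.py <<'E'
from h import *
c=bot.read_camera('scene');im=c['color'].astype(int)
m=(im[:,:,2]>im[:,:,0]+60)&(im[:,:,2]>110)
print('blue low edge', {x:(int(np.where(m[100:230,x])[0].max())+100 if m[100:230,x].any() else None) for x in range(290,322,5)}, 'n',int(m[60:230,280:380].sum()))
C=np.array([.6333,-.1533]);X=np.array([.9836,-.1805]);Y=np.array([.1805,.9836])
for a in(0,.05,.1,.2,.4,.8,1.2,1.57,1.95):
    q=C+.065*X-.13*np.cos(a)*X+.09*Y; print(a,proj(c,[*q,.085+.13*np.sin(a)]).round(1),end=' ')
print()
E
python3 lid.py
python3 -m handwheel '[[[-0.008,0.0014,-0.01],[0,0,0],1],[[-0.003,0.0006,-0.0286],[-0.06,-0.328,0],1],[[-0.003,0.0006,-0.0286],[-0.06,-0.328,0],1],[[0.002,-0.0003,-0.04],[-0.09,-0.492,0],1],[[0.002,-0.0003,-0.04],[-0.09,-0.492,0],1],[[0.008,-0.0014,-0.053],[-0.12,-0.656,0],1],[[0.008,-0.0014,-0.053],[-0.12,-0.656,0],1],[[0.008,-0.0014,-0.053],[-0.12,-0.656,0],1]]'
python3 st.py; python3 lid.py
```

```text
blue low edge {290: None, 295: 172, 300: 177, 305: 183, 310: 188, 315: 188, 320: 180} n 722
0 [311.9 192.1] 0.05 [311.9 190.4] 0.1 [311.9 188.7] 0.2 [311.6 185.1] 0.4 [310.4 177.3] 0.8 [305.5 161. ] 1.2 [298.2 146.3] 1.57 [290.5 136.6] 1.95 [283. 132.] 
clock: 12.7
position: [0.559, -0.1507, 0.0725]
tool_rot: [0.366, 0.076, 0.927, -0.02]
ft_force: [0.2, 8.6, -0.1]
finger_gap: 0.0244
gripper_force: 57.9
t 12.7 p [ 0.559  -0.1507  0.0725] yaw_y 81.08 z [ 0.676 -0.092 -0.731] q [ 0.18 -0.64 -1.08  0.49 -0.46 -2.27] F [ 0.2  8.6 -0.1] gap 0.024445899968088595 57.91002744867001
blue low edge {290: None, 295: 170, 300: 172, 305: 174, 310: 177, 315: 176, 320: 174} n 774
0 [311.9 192.1] 0.05 [311.9 190.4] 0.1 [311.9 188.7] 0.2 [311.6 185.1] 0.4 [310.4 177.3] 0.8 [305.5 161. ] 1.2 [298.2 146.3] 1.57 [290.5 136.6] 1.95 [283. 132.]
```

The arm hit joint 3's limit and surged forward, but the lid came off its catch. The blue corner rose from row 188 to 177, which is about 0.3 rad, and the lid is propped on the driver. I'll lift while reducing the tilt.

```bash
python3 -m handwheel '[[[0,0,0.03],[0.036,0.2,0],1],[[0,0,0.06],[0.072,0.394,0],1],[[0,0,0.06],[0.072,0.394,0],1]]'
python3 st.py; python3 lid.py
```

```text
clock: 13.12
position: [0.56, -0.1519, 0.1044]
tool_rot: [0.267, 0.081, 0.96, -0.011]
ft_force: [-0.0, 1.1, -1.8]
finger_gap: 0.0241
gripper_force: 58.3
t 13.125 p [ 0.56   -0.1519  0.1044] yaw_y 80.67 z [ 0.511 -0.065 -0.857] q [ 0.17 -0.49 -0.75  0.21 -0.79 -2.02] F [-0.   1.1 -1.8] gap 0.02413026066157535 58.262888086319435
blue low edge {290: None, 295: 167, 300: 167, 305: 167, 310: 168, 315: 166, 320: 164} n 211
0 [311.9 192.1] 0.05 [311.9 190.4] 0.1 [311.9 188.7] 0.2 [311.6 185.1] 0.4 [310.4 177.3] 0.8 [305.5 161. ] 1.2 [298.2 146.3] 1.57 [290.5 136.6] 1.95 [283. 132.]
```

```bash
python3 - <<'E'
from h import *
a=bot.read_camera('scene')['color'][100:230,270:400,::-1];b=bot.read_camera('top')['color'][110:240,300:430,::-1]
cv2.imwrite('pics/l2.png',np.hstack([cv2.resize(i,(400,400),interpolation=2) for i in(a,b)]))
E
```

```text
(no output)
```

View pics/l2.png

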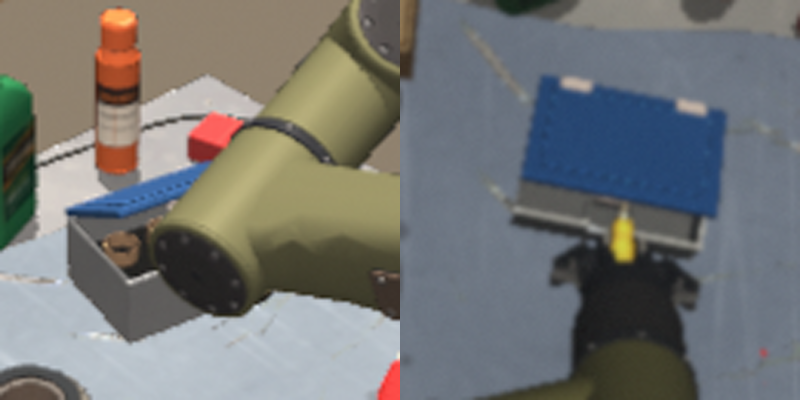

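The lid is up about 0.5 rad with the driver's tip under its middle: in the top view the yellow handle is at (623,240) and the gripper is well clear. I'll swing it over along an arc about the hinge.

```bash
python3 -m handwheel '[[[0.008,-0.0015,0.019],[0,0,0],1],[[0.017,-0.003,0.038],[0,0,0],1],[[0.031,-0.006,0.057],[0,0,0],1],[[0.046,-0.0085,0.074],[0,0,0],1],[[0.067,-0.012,0.086],[0,0,0],1],[[0.088,-0.016,0.096],[0,0,0],1],[[0.088,-0.016,0.096],[0,0,0],1],[[0.088,-0.016,0.096],[0,0,0],1]]'
python3 st.py; cat > lid2.py <<'E'
from h import *
for n in('scene','top'):
    c=bot.read_camera(n);im=c['color'].astype(int)
    m=(im[:,:,2]>im[:,:,0]+50)&(im[:,:,2]>70)
    m=m.astype(np.uint8);m[:, :230]=0;m[:90]=0;m[240:]=0;m[:,420:]=0
    k,l,s,_=cv2.connectedComponentsWithStats(m)
    i=1+s[1:,4].argmax();ys,xs=np.where(l==i);j=xs.argmin();print(n,'bbox',s[i],'left',xs[j],ys[j],'top',xs[ys.argmin()],ys.min())
    C=np.array([.6333,-.1533]);X=np.array([.9836,-.1805]);Y=np.array([.1805,.9836])
    for a in(.8,1.0,1.2,1.4,1.57,1.75,1.95):
        print(a,*[proj(c,[*(C+.065*X-.13*np.cos(a)*X+e*.09*Y),.085+.13*np.sin(a)]).round(0).astype(int) for e in(1,-1)],end='; ')
    print()
E
python3 lid2.py
```

```text
clock: 14.28
position: [0.5999, -0.1609, 0.1459]
tool_rot: [0.263, 0.082, 0.961, -0.012]
ft_force: [-0.4, 1.0, -1.1]
finger_gap: 0.0241
gripper_force: 58.4
t 14.275 p [ 0.5999 -0.1609  0.1459] yaw_y 80.55 z [ 0.504 -0.066 -0.861] q [ 0.13 -0.37 -0.58  0.18 -0.85 -1.96] F [-0.4  1.  -1.1] gap 0.024069889489698033 58.39556491555413
scene bbox [240  90   5  11  23] left 240 90 top 240 90
0.8 [306 161] [354 144]; 1.0 [302 153] [351 137]; 1.2 [298 146] [347 131]; 1.4 [294 141] [343 125]; 1.57 [291 137] [339 122]; 1.75 [287 134] [335 119]; 1.95 [283 132] [330 118]; 
top bbox [345 138  65  17 297] left 345 139 top 350 138
0.8 [340 160] [406 172]; 1.0 [342 151] [408 164]; 1.2 [344 142] [410 155]; 1.4 [346 132] [412 145]; 1.57 [347 124] [414 137]; 1.75 [349 116] [415 129]; 1.95 [350 108] [416 121];
```

```bash
python3 -m handwheel '[[[0.024,-0.0043,0.006],[0,0,0],1],[[0.047,-0.0086,0.008],[0,0,0],1],[[0.063,-0.0115,0.007],[0,0,0],1],[[0.078,-0.0144,0.005],[0,0,0],1],[[0.104,-0.019,-0.002],[0,0,0],1],[[0.118,-0.0217,-0.002],[0,0,0],1],[[0.118,-0.0217,-0.002],[0,0,0],1],[[0.118,-0.0217,-0.002],[0,0,0],1]]'
python3 st.py;python3 lid2.py
```

```text
clock: 15.38
position: [0.659, -0.1717, 0.1455]
tool_rot: [0.263, 0.082, 0.961, -0.012]
ft_force: [-0.1, 0.0, -0.5]
finger_gap: 0.0242
gripper_force: 58.4
t 15.375 p [ 0.659  -0.1717  0.1455] yaw_y 80.56 z [ 0.505 -0.066 -0.861] q [ 0.1  -0.19 -0.43  0.16 -0.81 -1.91] F [-0.1  0.  -0.5] gap 0.024155801318943643 58.36361084715463
scene bbox [283 131  41  39 438] left 283 133 top 284 131
0.8 [306 161] [354 144]; 1.0 [302 153] [351 137]; 1.2 [298 146] [347 131]; 1.4 [294 141] [343 125]; 1.57 [291 137] [339 122]; 1.75 [287 134] [335 119]; 1.95 [283 132] [330 118]; 
top bbox [352 106  64  15 170] left 352 106 top 352 106
0.8 [340 160] [406 172]; 1.0 [342 151] [408 164]; 1.2 [344 142] [410 155]; 1.4 [346 132] [412 145]; 1.57 [347 124] [414 137]; 1.75 [349 116] [415 129]; 1.95 [350 108] [416 121];
```

The scene's leftmost blue pixel, at (283,133), matches 1.95 rad, so the lid is fully open. I'll retreat and check how the driver sits in the grip.

```bash
python3 -m handwheel '[[[-0.1,0.018,0.01],[0,0,0],1],[[-0.2,0.03,0.01],[0,0,0],1],[[-0.3,0.03,0.01],[0,0,0],1],[[-0.35,0.01,0.01],[0,0,0],1],[[-0.35,0.01,0.01],[0.06,0.33,0],1],[[-0.35,0.01,0.01],[0.06,0.33,0],1],[[-0.35,0.01,0.01],[0.06,0.33,0],1]]'
python3 st.py; python3 lid2.py | grep bbox; python3 - <<'E'
from h import *
o=[]
tcp=bot.get_state()['position']
for n in('scene','top'):
    c=bot.read_camera(n);u,v=proj(c,tcp+[.04,0,0]).astype(int);print(n,u-40,v-40)
    o.append(cv2.resize(c['color'][v-40:v+40,u-40:u+40,::-1],(400,400),interpolation=2))
cv2.imwrite('pics/l3.png',np.hstack(o))
E
```

```text
clock: 16.35
position: [0.4844, -0.1667, 0.1504]
tool_rot: [0.178, 0.085, 0.98, -0.004]
ft_force: [0.0, -0.6, -0.6]
finger_gap: 0.0239
gripper_force: 58.6
t 16.35 p [ 0.4844 -0.1667  0.1504] yaw_y 80.33 z [ 0.349 -0.038 -0.936] q [ 0.12 -0.55 -0.62  0.09 -1.15 -1.88] F [ 0.  -0.6 -0.6] gap 0.023867281489517878 58.59163699991768
scene bbox [ 283  118   48   52 1529] left 283 133 top 328 118
top bbox [352 106  64  15 168] left 352 106 top 352 106
scene 313 129
top 338 158
```

View pics/l3.png

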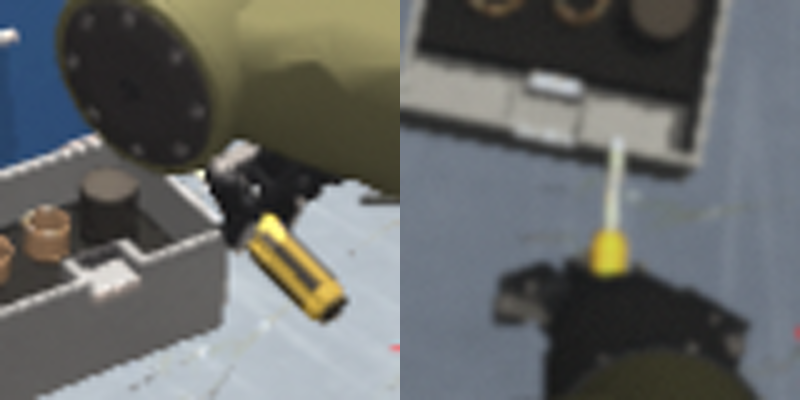

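The lid stays open, and the driver is clear of it. In the top half the blade end is at (615,138) and the handle front at (608,236). In the scene half the handle end is at (330,305). I'll fit the driver's pose from those.

```bash
python3 - <<'E'
from h import *
from scipy.optimize import least_squares
from scipy.spatial.transform import Rotation as Ro
s=bot.get_state();tcp=s['position'];R=Ro.from_quat(np.roll(s['tool_rot'],-1)).as_matrix()
a=bot.read_camera('scene');b=bot.read_camera('top')
def f(x,full=0):
    th,ps,sh,w=x
    d=np.array([np.cos(th)*np.cos(ps),np.cos(th)*np.sin(ps),np.sin(th)]);P=tcp-R[:,2]*(.0075+w)+sh*d
    if full:return P,P+.073*d,P-.069*d
    return np.r_[proj(b,P+.078*d)-[380.6,185.2],proj(b,P+.029*d)-[379.2,204.8],proj(a,P-.069*d)-[378.6,189.6],sh/.004,w/.004]
r=least_squares(f,[0,-.18,0,0],x_scale=[.1,.1,.01,.01],diff_step=1e-4);print(np.degrees(r.x[:2]),r.x[2:],r.fun.round(2));print(*f(r.x,1))
E
```

```text
[14.82438377 -2.70945191] [-0.00161774  0.00069758] [ 0.24  0.34  0.33 -1.24  0.76  0.32 -0.4   0.17]
[ 0.47955608 -0.16620408  0.15789007] [ 0.55004736 -0.16954002  0.17656765] [ 0.41292735 -0.16305093  0.14023593]
```

```bash
python3 -m handwheel '[[[-0.01,0,-0.06],[0.045,0.246,0],1],[[-0.016,0,-0.12],[0.09,0.492,0],1],[[-0.016,0,-0.18],[0.09,0.492,0],1],[[-0.016,0,-0.23],[0.09,0.492,0],1],[[-0.016,0,-0.25],[0.09,0.492,0],1],[[-0.016,0,-0.25],[0.09,0.492,0],1],[[-0.016,0,-0.25],[0.09,0.492,0],1]]'
python3 st.py
python3 -m handwheel '[[[0,0,-0.012],[0,0,0],1],[[0,0,-0.02],[0,0,0],1],[[0,0,-0.02],[0,0,0],1]]'
python3 st.py
```

```text
clock: 17.52
position: [0.477, -0.1668, 0.027]
tool_rot: [0.05, 0.088, 0.995, 0.008]
ft_force: [0.8, -0.1, -0.4]
finger_gap: 0.0245
gripper_force: 58.6
t 17.525 p [ 0.477  -0.1668  0.027 ] yaw_y 80.0 z [ 0.101  0.008 -0.995] q [ 0.06 -0.24 -0.55 -0.   -1.16 -1.81] F [ 0.8 -0.1 -0.4] gap 0.024504976862349273 58.618853397492785
clock: 17.9
position: [0.4758, -0.1667, 0.015]
tool_rot: [0.048, 0.088, 0.995, 0.008]
ft_force: [-0.1, 0.0, -1.0]
finger_gap: 0.0242
gripper_force: 58.6
t 17.9 p [ 0.4758 -0.1667  0.015 ] yaw_y 79.98 z [ 0.098  0.008 -0.995] q [ 0.06 -0.23 -0.56 -0.   -1.13 -1.81] F [-0.1  0.  -1. ] gap 0.024181213870305182 58.611047943122685
```

```bash
python3 -m handwheel '[[[0,0,-0.006],[0,0,0],1],[[0,0,-0.01],[0,0,0],1],[[0,0,-0.01],[0,0,0],1]]'
python3 -m handwheel '[[[0,0,-0.004],[0,0,0],1],[[0,0,-0.004],[0,0,0],1]]'
```

```text
clock: 18.27
position: [0.476, -0.1667, 0.0102]
tool_rot: [0.049, 0.088, 0.995, 0.008]
ft_force: [0.2, -0.0, -2.0]
finger_gap: 0.0245
gripper_force: 58.6
clock: 18.52
position: [0.476, -0.1667, 0.0083]
tool_rot: [0.049, 0.088, 0.995, 0.008]
ft_force: [1.5, 0.2, -1.5]
finger_gap: 0.0239
gripper_force: 58.6
```

```bash
python3 -m handwheel '[[[0,0,-0.004],[0,0,0],1],[[0,0,-0.004],[0,0,0],1]]'
python3 -m handwheel '[[[0,0,0],[0,0,0],0.3],[[0,0,0],[0,0,0],0],[[0,0,0],[0,0,0],-1],[[0,0,0],[0,0,0],-1],[[0,0,0],[0,0,0],-1],[[0,0,0],[0,0,0],-1],[[0,0,0],[0,0,0],-1],[[0,0,0],[0,0,0],-1]]'
python3 -m handwheel '[[[0,0,0.1],[0,0,0],-1],[[0,0,0.2],[0,0,0],-1],[[-0.1,0.1,0.3],[0,0,0],-1],[[-0.1,0.2,0.35],[0,0,0],-1],[[-0.1,0.3,0.35],[0,0,0],-1],[[-0.1,0.4,0.35],[0,0,0],-1],[[-0.1,0.5,0.35],[0,0,0],-1],[[-0.1,0.5,0.35],[0,0,0],-1]]'
python3 lid2.py|grep bbox
python3 - <<'E'
from h import *
a=bot.read_camera('scene')['color'][100:250,280:430,::-1];b=bot.read_camera('top')['color'][100:260,330:490,::-1]
cv2.imwrite('pics/end.png',np.hstack([cv2.resize(i,(400,400),interpolation=2) for i in(a,b)]))
E
```

```text
clock: 18.77
position: [0.4765, -0.1668, 0.0072]
tool_rot: [0.049, 0.088, 0.995, 0.008]
ft_force: [-1.7, 1.4, 3.3]
finger_gap: 0.0239
gripper_force: 58.9
clock: 19.77
position: [0.4761, -0.1667, 0.0065]
tool_rot: [0.049, 0.088, 0.995, 0.008]
ft_force: [-0.7, 0.2, 1.0]
finger_gap: 0.0855
gripper_force: 0.0
clock: 20.78
position: [0.4257, 0.086, 0.1812]
tool_rot: [0.049, 0.085, 0.995, 0.009]
ft_force: [-0.7, -1.1, -0.1]
finger_gap: 0.0852
gripper_force: 0.0
scene bbox [283 127  16  38 290] left 283 133 top 298 127
top bbox [352 106  64  15 169] left 352 106 top 352 106
```

View pics/end.png

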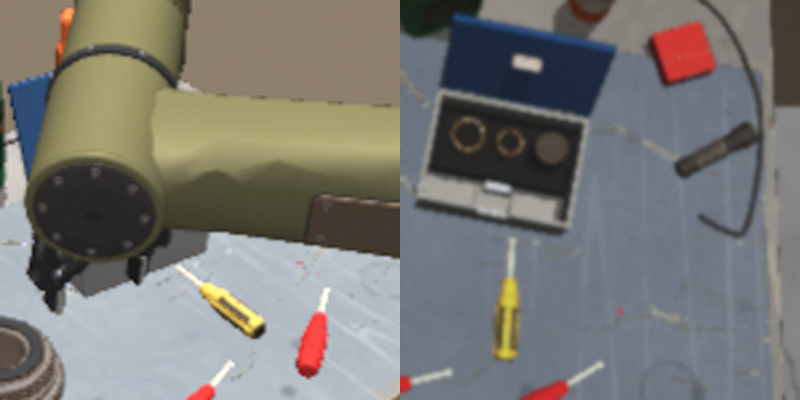

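The lid stands open at the stop. The yellow driver lies flat on the bench at crop (507,310) in the top view, and the gripper touches nothing.

```bash
python3 -m handwheel '[[[0,0,0],[0,0,0],-1],[[0,0,0],[0,0,0],-1],[[0,0,0],[0,0,0],-1],[[0,0,0],[0,0,0],-1]]' && python3 -c "
from bench import bot
print(bot.close_job())"
```

```text
clock: 21.48
position: [0.4261, 0.0831, 0.1814]
tool_rot: [0.049, 0.088, 0.995, 0.008]
ft_force: [-0.2, -0.1, -0.5]
finger_gap: 0.0854
gripper_force: 0.0
the job is handed in; nothing more can be done
None
```

I levered the lid off its catch and pushed it fully open with the yellow screwdriver, laid the screwdriver flat on the bench and handed the job in at about 21.5 s; no verdict came back. During the levering the arm hit joint 3's limit and surged forward about 35 mm. I have no measurement of whether the gripper touched the lid or how far any bystander moved.

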